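Lock the mixing paddle on the paste mixer's drive post

TASK

Get the small paste mixer ready for use: slide the grey mixing paddle's hub over the upright post in the bowl, turn it until its slots drop over the post's lugs, then press it down against the spring, turn it clockwise (seen from above) as far as it will go and let it go, so that it springs up and stays locked, upright on the post. Leave the two sample cups nearby where they stand.

Things in the scene. Friction and masses are not known exactly. Their poses are not given: they have to be found in the camera images.
- paddle: Loose grey plastic paddle, 116 mm tall, about 0.3 kg, standing upright. Origin: middle of the hub's foot; z up the hub. Round hub: foot 51 mm wide, blind bore 32.6 mm wide and 73 mm deep from below, plain grip 42 mm wide from 78 mm up. Two scraper blades reach 54 mm out and 49 mm high. Three equal J slots in the foot, 120 deg apart; +x points through the middle of one slot's mouth.
- paddle_grip (a point): Point on the hub's axis 98 mm above its foot, in the round grip (any yaw serves, and it can be let go and regrasped). J slots: mouth 42 deg wide, 28 mm high; from it a channel leads anticlockwise (from above) over a 16 mm high tooth to a notch, 55 deg from the mouth, its floor 11 mm above the foot. A tall wall stands on the robot's right: its face passes x 0, y -0.146 and x 0.45, y -0.025.
- mixer: Fixed bench mixer. Origin under the middle of its round white base (160 mm wide, 47 mm high), on the worktop, z up; control pod on its -x side, 118 mm out. Steel bowl on it: rim 144 mm wide, 104 mm above the worktop, inner floor at 56 mm. Round the post's foot lies a sprung black seal ring, 54 mm wide, top at 76 mm; it gives 14 mm: 4 N at first, 0.8 N more per mm, 15 N at the end.
- post_top (a point): Middle of the top of the upright steel post in the bowl, 126 mm above the worktop. Post 30 mm wide (1.3 mm play a side in the hub), its top 10 mm tapered to 18 mm. It does not turn. Three round radial lugs, 8 mm thick, 120 deg apart, stick out to 23 mm from the axis, 40 mm below the top; which way they point differs each time and is not told. The axes given are the mixer's.
- lug_level (a point): Point on the post's axis at the lugs' height, 86 mm above the worktop. The hub's foot stands 4 mm above it when resting on the lugs; turned under a light press it drops at most 120 deg later; it meets the seal 10 mm below this point, can turn in the channel when 20 to 24 mm below (24 is the stop), clockwise about 55 deg to a firm stop; let go, it springs up and is locked at 15 mm below.
- sample_cup_1: Bystander: clear 46 mm wide, 45 mm high portion cup with brown paste, between the paddle and the mixer near the front edge; origin under its middle.
- sample_cup_2: Bystander: clear 46 mm wide, 45 mm high portion cup with brown paste, in the corner between the wall and the front edge; origin under its middle.

How it is judged:
By the outcome, as a careful person would: the job done as asked, in the order asked, and still so for the second after the job is handed in, with the robot touching nothing.
It also fails if it takes over 58 s, if anything falls off the work surface, if the arm or the gripper's body presses on something with over 40 N, if the wrist force passes 120 N, or if a joint passes its speed limit or range.

ROBOT

A 7-joint arm with a two-finger parallel gripper is mounted at the origin on the work surface; the furniture and walls round the work are solid. World frame = base frame: x ahead of the robot, y to its left, z up, the work surface at z = 0. Lengths are in mm, angles in rad, forces in N, time in s.
With the tool pointing down it reaches from about 400 to 850 mm from the base axis. Payload 10.4 kg.
Tool frame: the origin (TCP) lies midway between the tips of the shut fingers; the grasp point (between the pads) lies 19 mm behind it; z points along the fingers, y is the line along which they close (so a half turn about z gives the same grasp; the last joint's range is limited). The gripper opens to 87 mm and grips with 3 to 60 N. Pads are 19 mm wide; open, the fingers measure 117 mm over their backs; the gripper's body (75 mm by 190 mm) begins 51 mm behind the grasp point.
Start: joints at [-1.293, 0.332, -0.065, 1.46, 0.022, 1.35, -0.088], TCP at [185.165, 596.967, 191.676] pointing down, gripper open.
Joint ranges: [-2.6, 2.6], [-0.5, 2.12], [-1.47, 1.34], [0.16, 2.42], [-1.27, 4.41], [0.06, 2.06], [-2.6, 2.6]. Speed limits (rad/s): [2.22, 2.22, 2.79, 2.79, 3.14, 3.14, 3.14].

INTERFACE

Orientations are given as a unit quaternion [x, y, z, w].
In Python, from rig import telemetry, capture, bot gives the robot as it stands. The module is installed in compiled form; this text tells all that it offers.
- The arm moves only by the tool drive_tool, never from a script. Its argument "motion" is text: rows parted by semicolons, each of 4 numbers parted by spaces: the shift along the tool's x, y, z in mm, then the turn about the tool's z in degrees. In form: x y z turn; .... A call has 1 to 5 rows; each row shifts and turns the commanded pose from where the row before left it, along the tool's axes as they then stand; what a row does not reach is not made up. A row lasts 1/8 s, in which the tool goes at most 62.5 mm and 10.7 degrees, less where a joint would pass 70% of its speed; a pose out of reach is approached as far as the arm can. A call is refused whole if a number of a shift passes 62.5 or a number of a turn 10.7, either way. A call with a gripper value outside its range is refused whole. "jaw" is the opening, from 0 (shut) to 1 (fully open), set as the call begins (left out, the last holds). The fingers move at their own pace and stop on an object; "squeeze" is the grip in N (left out, the last holds). Time passes only in rows, so rows that do not move let the fingers close. It gives the time, the measured TCP pose, the force, the opening and the grip force at its end, in the units of the state.
- telemetry.get_state(): the state, without advancing time (a new reading comes with each control period).
- capture(name): name is "side" or "top"; returns a dict with "img" (384x512x3 uint8, red, green, blue), "z_map" (384x512 float32, mm along the optical axis (not along the pixel's ray), 0 where there is no reading), "vfov" (degrees; the focal length in pixels is half the picture's height over the tangent of half this angle, whatever the lens; pixels are square), "cx", "cy" (the principal point, pixels), "eye" and "orientation" of the camera in the world. Camera axes: x right, y up, looking along -z (the intrinsics and any distortion apply to the point x, -y, -z); pixel columns grow to the right and rows downward; lengths in mm; the calibration is good to about 2 mm. A picture is of the moment at which its call begins.
- bot.finish_job(): hands the job in; it is judged then, once.
The state is a dict: "time": time; "q": joint angles; "dq": joint speeds; "joint_efforts": joint torques, N m; "eef_pos": TCP position; "tcp_rot": TCP orientation; "force": force on the tool from outside, world axes, zero at the start; "wrist_torque": the same for the moment, N m; "opening": finger opening in mm; "finger_force": force on a finger pad.
Only numpy, scipy, OpenCV 4.12 (cv2) and the standard library are available. Lean on these libraries where they do the work, as an engineer would, in place of code of your own. Each camera call takes 0.05 s, during which the arm holds its last target. There are 200 camera calls.

## Working session

There is one attempt and no reset: what is moved stays moved. The work goes in short steps, Python scripts to look and compute and a tool call to move; the robot and the scene stay as the last step left them, time stands still between calls to the robot, and variables do not carry over. Pictures are saved under pics/ and viewed, at most 10 in all, crops included, and the job is handed in when it is done.

Besides the shell and the picture viewer there is one more tool, called after ">>>" as name(argument=value, ...) on one line, values as JSON. drive_tool: Moves the arm, as the interface text tells. Its arguments: {"type":"object","properties":{"motion":{"type":"string"},"jaw":{"type":"number"},"squeeze":{"type":"number"}},"required":["motion"]}

```bash
mkdir -p pics; cat > h.py <<'E'
import numpy as np, cv2
from scipy.spatial.transform import Rotation as R
from rig import telemetry, capture, bot
def cloud(c):
    h,w=c["z_map"].shape; f=h/2/np.tan(np.radians(c["vfov"])/2)
    v,u=np.mgrid[:h,:w]; z=c["z_map"]
    p=np.stack([(u-c["cx"])/f*z,-(v-c["cy"])/f*z,-z],-1)
    return p@R.from_quat(c["orientation"]).as_matrix().T+np.array(c["eye"])
def save(n,img): cv2.imwrite("pics/"+n,cv2.cvtColor(img,cv2.COLOR_RGB2BGR))
E
python3 - <<'E'
from h import *
for n in("side","top"):
    c=capture(n); save(n+"0.png",c["img"]); np.save(n+"0.npy",cloud(c))
    print({k:v for k,v in c.items() if k not in("img","z_map")},(c["z_map"]>0).mean())
s=telemetry.get_state(); print(s)
E
```

```text
{'vfov': 44.68879216650815, 'cx': 253.1589952133208, 'cy': 194.89715140626103, 'eye': array([742.08601231, 812.18430807, 578.3891584 ]), 'orientation': array([0.10608051, 0.46506316, 0.85160749, 0.21731973])} 0.9959004720052084
{'vfov': 53.07311578912427, 'cx': 256.52397109017926, 'cy': 197.36335182470245, 'eye': array([313.30321142, 167.75988398, 952.16863122]), 'orientation': array([-0.04091588,  0.03520071,  0.70878944, -0.70335221])} 0.9958699544270834
{'time': 0.1, 'q': array([-1.29262408,  0.33281469, -0.06468976,  1.46087561,  0.02163154,
        1.34990135, -0.08851482]), 'dq': array([-1.64753994e-03, -2.02139107e-03, -3.31186198e-04, -2.46587331e-03,
        6.18843315e-05,  5.98043922e-04, -3.23083114e-04]), 'joint_efforts': array([ 3.25216992e-03, -6.24531126e+01,  2.58420833e-02, -3.90726328e+01,
       -6.14264351e-02,  3.65126110e-02,  5.23266363e-05]), 'eef_pos': array([185.06691143, 596.55746707, 190.92102664]), 'tcp_rot': array([ 1.49818870e-01,  9.88713246e-01, -6.49385441e-04, -5.10580809e-05]), 'force': array([ 0.14711074, -0.78539121, -0.26490955]), 'wrist_torque': array([-0.04479947, -0.0123325 , -0.07311418]), 'finger_force': 0.0, 'opening': 86.80794470793677}
```

View pics/side0.png

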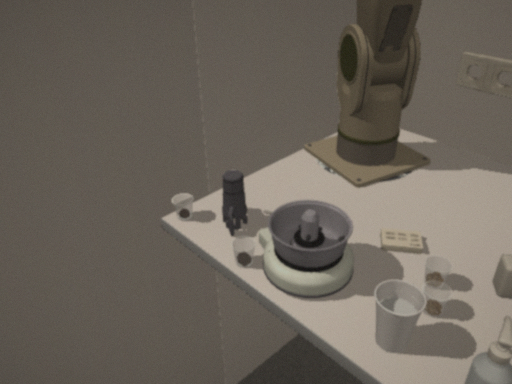

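View pics/top0.png

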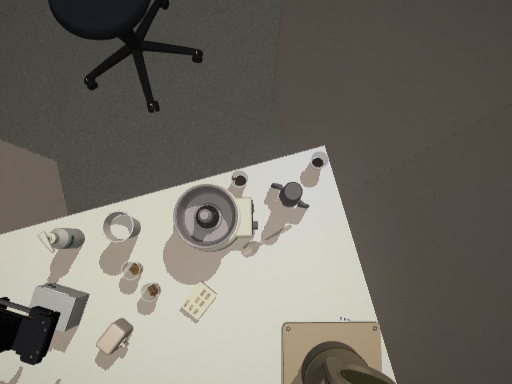

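```bash
python3 - <<'E'
from h import *
T=np.load("top0.npy");S=np.load("side0.npy")
def fit(P):
    A=np.c_[2*P,np.ones(len(P))]; s=np.linalg.lstsq(A,(P**2).sum(1),rcond=None)[0]
    return s[:2],np.sqrt(s[2]+s[:2]@s[:2])
for n,C in(("top",T),("side",S)):
    print(n)
    pts={"pad":(194,291),"post":(215,206)} if n=="top" else {"pad":(177,233),"post":(213,311)}
    for k,(v,u) in pts.items(): print(k,"pix",C[v,u].round(1))
    tab=C[280:300,220:270] if n=="top" else C[200:220,370:385]
    print("table z",np.median(tab[...,2]))
P=T.reshape(-1,3);Q=S.reshape(-1,3)
cp=T[194,291,:2]; cm=T[215,206,:2]
for n,C in(("top",P),("side",Q)):
    d=np.hypot(*(C[:,:2]-cp).T); m=(d<40)&(C[:,2]>106)&(C[:,2]<125)
    X=C[m]; print(n,"hubtop n",m.sum(),"mean",X.mean(0).round(1),"minmax",X.min(0).round(1),X.max(0).round(1), cv2.minEnclosingCircle(X[:,:2].astype(np.float32)))
    m=(d<36)&(C[:,2]>80)&(C[:,2]<110); print(" side fit",m.sum(), fit(C[m][:,:2]) if m.sum()>5 else 0)
    m=(d<75)&(d>32)&(C[:,2]>30)&(C[:,2]<60);X=C[m]
    if m.sum(): 
        r=X[:,:2]-cp; a=np.degrees(np.arctan2(r[:,1],r[:,0])); print(" blade ang hist",np.histogram(a,36,(-180,180))[0])
    d=np.hypot(*(C[:,:2]-cm).T)
    m=(d<30)&(C[:,2]>118);X=C[m]; print(n,"posttop",m.sum(),X.mean(0).round(1),X.max(0).round(1),X.min(0).round(1))
    m=(d<30)&(C[:,2]>92)&(C[:,2]<113); print(" postside",m.sum(),fit(C[m][:,:2]))
    m=(d>50)&(d<85)&(C[:,2]>100)&(C[:,2]<110); print(" rim",m.sum(),fit(C[m][:,:2]),np.median(C[m][:,2]))
for n,box in(("top",(165,265,150,350)),("side",(160,300,160,370))):
    I=cv2.cvtColor(cv2.imread(f"pics/{n}0.png"),cv2.COLOR_BGR2RGB)[box[0]:box[1],box[2]:box[3]]
    I=(255*(I/255.)**.5).astype(np.uint8)
    save(n+"z.png",cv2.resize(I,None,fx=3.8,fy=3.8,interpolation=cv2.INTER_CUBIC))
E
```

```text
top
pad pix [410.7  98.6 114. ]
post pix [365.3 283.1 126.4]
table z 0.3948607943735851
side
pad pix [422.3 105.9 117.5]
post pix [368.7 293.  128.7]
table z 1.4298736984500238
top hubtop n 293 mean [416.7  95.4 115.7] minmax [397.4  74.2 107.7] [437.6 116.1 120.2] ((417.3280334472656, 95.27261352539062), 21.2032527923584)
 side fit 27 (array([417.49166321,  94.95054951]), np.float64(20.97739302860723))
 blade ang hist [ 0  0  0  0  0  6 20  1  0  0  0  0  0  0  0  0  0  0  0  0  0  8 23  6
  0  0  0  0  0  0  0  0  0  0  0  0]
top posttop 124 [364.8 287.6 123.9] [378.9 301.4 129.3] [352.7 275.3 118. ]
 postside 19 (array([365.22400089, 284.91375962]), np.float64(12.855640390751164))
 rim 515 (array([365.21295552, 288.14802301]), np.float64(68.9406207408692)) 103.31310258465521
side hubtop n 274 mean [420.4 100.7 115. ] minmax [398.1  76.2 106. ] [439.5 117.4 119.7] ((418.1070251464844, 96.01142883300781), 21.403533935546875)
 side fit 267 (array([417.92385173,  94.93284539]), np.float64(20.09570219636103))
 blade ang hist [ 0  0  0  0  0  0  0  0  0  0  0  0  0  0  0  4  1  4  1  0  3 17 48  9
  0  0  0  0  0  0  0  0  0  0  0  0]
side posttop 157 [369.  292.2 124.1] [379.3 303.2 129.1] [355.2 275.6 118.1]
 postside 179 (array([366.98923877, 288.94610852]), np.float64(13.41146761231768))
 rim 701 (array([366.87009928, 288.81344041]), np.float64(69.00945961375895)) 103.91904105098956
```

View pics/topz.png

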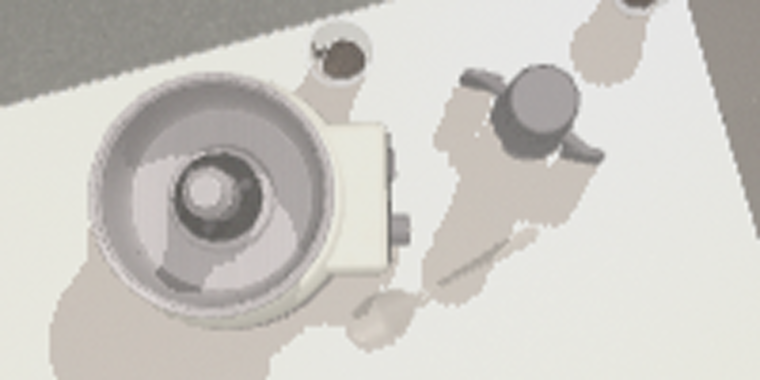

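View pics/sidez.png

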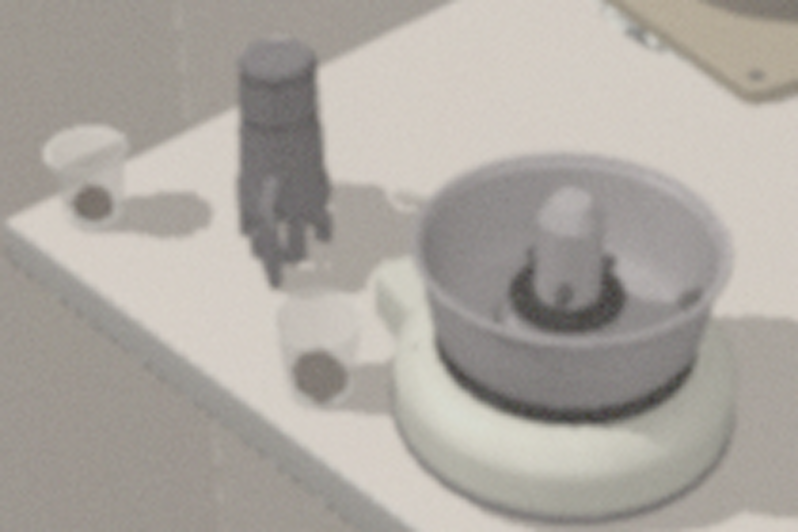

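Side view: hub top at about (233,177), post top at (311,213), and two lugs seen just above the seal. Top view: hub (291,194), post (206,215), cups (240,179) and (318,160). The two views agree within about 2 mm: paddle axis ≈ (417.7, 95.1) with its top at z ≈ 116, and post axis ≈ (366.0, 288.5) with its top at z ≈ 126. These match the given heights.

>>> drive_tool(motion="0 0 -40 0; -37 -41 0 0; -37 -41 0 0; -37 -41 0 0; -37 -41 0 0", jaw=1, squeeze=35)

```text
time: 0.72
eef_pos: [278.5, 394.6, 231.4]
tcp_rot: [0.15, 0.989, -0.0, -0.0]
force: [0.5, -0.1, 0.2]
opening: 86.7
finger_force: 0.0
```

>>> drive_tool(motion="-37 -41 0 0; -37 -41 0 0; -37 -41 0 0; -37 -41 0 0; -37 -41 0 0")

```text
time: 1.35
eef_pos: [394.2, 144.0, 231.5]
tcp_rot: [0.15, 0.989, 0.0, -0.0]
force: [1.2, -0.2, 0.5]
opening: 87.0
finger_force: 0.0
```

>>> drive_tool(motion="0 0 0 10; 0 0 0 10; 0 0 0 10; 0 0 0 10; 0 0 0 10")

```text
time: 1.98
eef_pos: [393.7, 145.7, 231.4]
tcp_rot: [0.556, 0.831, -0.0, -0.0]
force: [-0.3, -0.6, 0.1]
opening: 87.3
finger_force: 0.0
```

>>> drive_tool(motion="0 0 0 7.4; -28 5 0 0; -27 5 0 0; 0 0 0 0; 0 0 0 0")

```text
time: 2.6
eef_pos: [417.7, 96.0, 231.4]
tcp_rot: [0.606, 0.795, -0.0, -0.0]
force: [0.7, 0.1, -0.6]
opening: 87.1
finger_force: 0.0
```

```bash
python3 - <<'E'
from h import *
s=telemetry.get_state(); print(s["q"].round(3),s["eef_pos"],s["tcp_rot"].round(4),s["force"])
E
```

```text
[-0.701 -0.154  0.333  1.893  0.051  1.395 -0.112] [417.70457701  96.0134849  231.42726006] [ 6.061e-01  7.954e-01 -1.000e-04 -2.000e-04] [ 0.72496701  0.07344891 -0.57748251]
```

>>> drive_tool(motion="-1 0 50 0; 0 0 50 0; 0 0 35 0; 0 0 16 0; 0 0 0 0")

```text
time: 3.22
eef_pos: [417.2, 95.0, 79.7]
tcp_rot: [0.606, 0.796, -0.001, -0.001]
force: [-0.6, -0.2, 0.0]
opening: 87.1
finger_force: 0.0
```

>>> drive_tool(motion="0 0 0 0; 0 0 0 0; 0 0 0 0; 0 0 0 0; 0 0 0 0", jaw=0)

```text
time: 3.85
eef_pos: [418.4, 94.6, 80.7]
tcp_rot: [0.606, 0.795, 0.0, 0.0]
force: [-0.6, 0.3, 0.3]
opening: 45.1
finger_force: 0.0
```

>>> drive_tool(motion="0 0 -20 0; 0 0 -20 0; 0 0 -30 0; 0 0 0 0")

```text
time: 4.35
eef_pos: [419.7, 95.0, 152.5]
tcp_rot: [0.606, 0.795, 0.002, 0.001]
force: [0.8, -0.6, -0.2]
opening: 6.0
finger_force: 0.0
```

The lift started before the jaws had finished closing, so I missed the grasp. I'll open up and look again.

>>> drive_tool(motion="0 0 -30 0; 0 0 -45 0; 40 0 0 0; 40 0 0 0; 0 0 0 0", jaw=1)

```text
time: 4.97
eef_pos: [395.9, 174.0, 224.7]
tcp_rot: [0.604, 0.797, -0.001, -0.0]
force: [0.4, -1.1, 0.1]
opening: 47.9
finger_force: 0.0
```

```bash
cat > pad.py <<'E'
from h import *
import sys
cp=np.array([417.7,95.1])
for n in("top","side"):
    c=capture(n);C=cloud(c).reshape(-1,3)
    d=np.hypot(*(C[:,:2]-cp).T); m=(d<45)&(C[:,2]>106)&(C[:,2]<125); X=C[m]
    if m.sum(): print(n,m.sum(),X.mean(0).round(1),cv2.minEnclosingCircle(X[:,:2].astype(np.float32)))
    save(sys.argv[1]+n+".png",c["img"])
s=telemetry.get_state(); print(s["eef_pos"],s["time"],s["opening"])
E
python3 pad.py a
```

```text
side 273 [420.5 100.5 115. ] ((417.5949401855469, 94.02259826660156), 23.0430965423584)
[397.05762936 171.21163601 224.97084699] 5.075 55.65318262207529
```

View pics/aside.png

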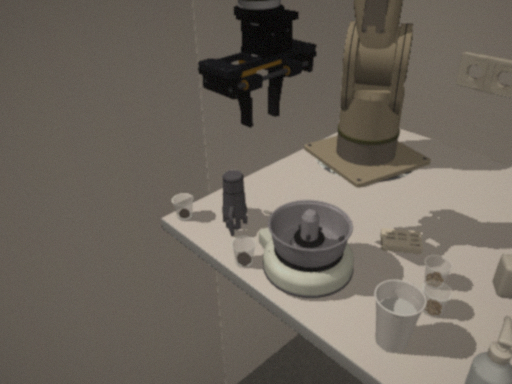

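The paddle still stands untouched: hub top at (233,177), the same numbers as before. I'll approach again and wait for the jaws to close fully.

>>> drive_tool(motion="-39 0 0 0; -40 0 0 0; 0 0 0 0; 0 0 0 0; 0 0 0 0")

```text
time: 5.7
eef_pos: [417.9, 96.1, 225.5]
tcp_rot: [0.606, 0.796, -0.0, -0.0]
force: [-0.8, -0.0, 1.0]
opening: 86.9
finger_force: 0.0
```

>>> drive_tool(motion="-1 0 50 0; 0 0 50 0; 0 0 30 0; 0 0 15.5 0; 0 0 0 0")

```text
time: 6.32
eef_pos: [418.0, 94.7, 79.8]
tcp_rot: [0.606, 0.795, -0.001, -0.0]
force: [-0.5, -0.0, 1.1]
opening: 87.2
finger_force: 0.0
```

>>> drive_tool(motion="0 0 0 0; 0 0 0 0; 0 0 0 0; 0 0 0 0; 0 0 0 0", jaw=0)

```text
time: 6.95
eef_pos: [418.4, 94.5, 80.2]
tcp_rot: [0.606, 0.795, 0.0, -0.0]
force: [-0.3, -0.1, 0.5]
opening: 44.9
finger_force: 0.0
```

>>> drive_tool(motion="0 0 0 0; 0 0 0 0; 0 0 0 0")

```text
time: 7.32
eef_pos: [418.3, 94.5, 80.2]
tcp_rot: [0.606, 0.795, -0.0, -0.0]
force: [0.1, -0.1, 0.9]
opening: 39.9
finger_force: 35.0
```

>>> drive_tool(motion="0 0 -20 0; 0 0 -40 0; 0 0 -45 0; 0 0 -40 0; 0 0 0 0")

```text
time: 7.95
eef_pos: [419.6, 95.0, 227.3]
tcp_rot: [0.606, 0.795, 0.002, 0.001]
force: [0.1, 0.2, -4.4]
opening: 40.5
finger_force: 35.0
```

>>> drive_tool(motion="40 0 0 0; 40 0 0 0; 40 0 0 0; 40 0 0 0; 40 0 0 0")

```text
time: 8.57
eef_pos: [364.3, 287.9, 223.1]
tcp_rot: [0.606, 0.795, -0.001, -0.0]
force: [-0.6, 0.2, -2.8]
opening: 40.2
finger_force: 35.0
```

>>> drive_tool(motion="0 0 0 -10; 0 0 0 -10; 0 0 0 -10; 0 0 0 0; 0 0 0 0")

```text
time: 9.2
eef_pos: [365.1, 287.1, 224.2]
tcp_rot: [0.382, 0.924, -0.001, -0.0]
force: [-0.1, 0.5, -4.1]
opening: 40.0
finger_force: 35.0
```

```bash
python3 - <<'E'
from h import *
s=telemetry.get_state(); print(s["q"].round(3),s["eef_pos"],s["tcp_rot"].round(4),s["force"],s["wrist_torque"])
for n in("side","top"):
    c=capture(n);save("c"+n+".png",c["img"]); C=cloud(c).reshape(-1,3)
    d=np.hypot(*(C[:,:2]-s["eef_pos"][:2]).T)
    m=(d<70)&(C[:,2]>138)&(C[:,2]<170)&(d>10);X=C[m];print(n,m.sum())
    if m.sum(): print(X.min(0),X.max(0))
    I=c["img"]
    if n=="side":
        I=(255*(I[90:290,210:410]/255.)**.5).astype(np.uint8); save("cs.png",cv2.resize(I,None,fx=3,fy=3,interpolation=cv2.INTER_CUBIC))
E
```

```text
[-0.895 -0.045  0.126  1.82   0.006  1.368  0.018] [365.05726975 287.05495367 224.21136059] [ 3.816e-01  9.243e-01 -6.000e-04 -3.000e-04] [-0.08544863  0.5144908  -4.08056978] [-0.10683944  0.05274792 -0.00323432]
side 355
[350.00561994 235.34827185 144.50228762] [391.3978225  340.52074596 169.7829105 ]
top 0
```

View pics/cs.png

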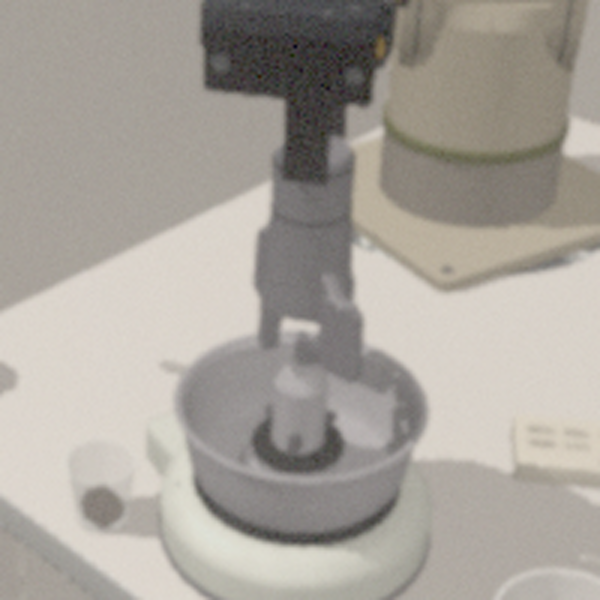

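The lug facing the camera, at (294,440), sits nearly under a slot mouth at (299,330). The hub hangs straight above the post, so I'll lower with small centring shifts.

>>> drive_tool(motion="-0.4 1.6 10 0; 0 0 5 0; 0 0 5 0; 0 0 5 0; 0 0 0 0")

```text
time: 9.93
eef_pos: [366.6, 288.1, 199.7]
tcp_rot: [0.38, 0.925, -0.0, -0.0]
force: [0.0, 0.5, -3.1]
opening: 40.3
finger_force: 35.0
```

>>> drive_tool(motion="0 0 6 0; 0 0 6 0; 0 0 6 0; 0 0 4 0; 0 0 0 0")

```text
time: 10.55
eef_pos: [366.6, 288.1, 177.8]
tcp_rot: [0.38, 0.925, -0.0, -0.0]
force: [-0.1, -0.1, -3.7]
opening: 40.4
finger_force: 35.0
```

>>> drive_tool(motion="0 0 3 0; 0 0 3 0; 0 0 2 0; 0 0 0 0")

```text
time: 11.05
eef_pos: [366.8, 288.2, 170.2]
tcp_rot: [0.38, 0.925, 0.0, 0.0]
force: [1.0, -0.1, -4.2]
opening: 39.9
finger_force: 35.0
```

>>> drive_tool(motion="0 0 2 0; 0 0 1 0; 0 0 1 0; 0 0 0 0")

```text
time: 11.55
eef_pos: [367.9, 289.1, 169.3]
tcp_rot: [0.38, 0.925, 0.002, 0.001]
force: [-4.3, -5.7, 21.9]
opening: 40.1
finger_force: 35.2
```

>>> drive_tool(motion="0 0 -2 0; 0 0 0 0")

```text
time: 11.8
eef_pos: [367.3, 288.6, 169.6]
tcp_rot: [0.38, 0.925, 0.001, 0.0]
force: [-1.9, -2.4, 10.6]
opening: 40.1
finger_force: 35.0
```

```bash
python3 - <<'E'
from h import *
c=capture("side"); f=192/np.tan(np.radians(c["vfov"])/2); M=R.from_quat(c["orientation"]).as_matrix(); e=c["eye"]
def onz(x,y,z):
    d=M@np.array([(210+x/3-c["cx"])/f,-(90+y/3-c["cy"])/f,-1]); return e+d*(z-e[2])/d[2]
def oncyl(x,y,a,r):
    d=M@np.array([(210+x/3-c["cx"])/f,-(90+y/3-c["cy"])/f,-1]); o=e[:2]-a;k=d[:2]
    A,B,C=k@k,o@k,o@o-r*r; return e+d*(-B-np.sqrt(B*B-A*C))/A
ang=lambda p,a:np.degrees(np.arctan2(p[1]-a[1],p[0]-a[0]))
a=np.array([366.9,288.9])
p=onz(294,440,86);q=oncyl(294,440,a,23); print("lug",p,ang(p,a),q,ang(q,a))
h=np.array([365.,288.])
for x,y in((280,335),(319,335),(280,345),(319,345)): q=oncyl(x,y,h,25.5);print(q,ang(q,h))
s=telemetry.get_state();print(s["force"],s["eef_pos"],s["wrist_torque"])
E
```

```text
lug [376.4248005  299.01809689  86.        ] 46.7300425310825 [381.73758411 306.47401769  93.15404578] 49.825900210769156
[388.4518531  298.01302082 160.81820612] 23.120580152382008
[373.31656668 312.10569888 163.97974501] 70.96535203680014
[388.34051106 298.26988527 154.48671456] 23.749618731840304
[372.9880691  312.21653881 157.54394537] 71.74434058576146
[-2.20049074 -2.4997713   9.01349126] [367.33258973 288.60473346 169.65598843] [-0.7599788   0.69998243  0.07102123]
```

>>> drive_tool(motion="0 0 0 5; 0 0 0 5; 0 0 0 5; 0 0 0 0")

```text
time: 12.35
eef_pos: [367.5, 289.0, 169.8]
tcp_rot: [0.498, 0.867, 0.001, 0.0]
force: [-1.3, -1.2, 8.5]
opening: 40.4
finger_force: 35.0
```

>>> drive_tool(motion="0 0 0 -8; 0 0 0 -8; 0 0 0 -8; 0 0 0 0")

```text
time: 12.85
eef_pos: [366.9, 288.3, 168.5]
tcp_rot: [0.306, 0.952, 0.0, 0.0]
force: [-1.3, -0.2, 0.9]
opening: 40.1
finger_force: 35.0
```

>>> drive_tool(motion="0 0 0 -7; 0 0 0 -7; 0 0 0 -7; 0 0 0 0")

```text
time: 13.35
eef_pos: [366.6, 288.1, 167.8]
tcp_rot: [0.129, 0.992, -0.0, -0.0]
force: [-0.7, 0.5, -3.4]
opening: 40.2
finger_force: 35.0
```

>>> drive_tool(motion="0 0 2 0; 0 0 2 0; 0 0 2 0; 0 0 0 0")

```text
time: 13.85
eef_pos: [366.7, 288.1, 161.9]
tcp_rot: [0.128, 0.992, -0.0, -0.0]
force: [-0.1, 0.8, -3.7]
opening: 40.3
finger_force: 35.0
```

```bash
python3 - <<'E'
from h import *
s=telemetry.get_state();print(s["force"],s["eef_pos"],s["wrist_torque"],s["q"])
E
```

```text
[-0.07957548  0.79227077 -3.65642307] [366.68883877 288.14157221 161.92829282] [ 0.01662108  0.0140572  -0.02362164] [-8.93753507e-01 -2.29663225e-03  1.29936927e-01  1.91019089e+00
  2.72927046e-04  1.23397570e+00  5.50928708e-01]
```

The hub has dropped over the lugs and is free of side force. Next I'll press against the spring with a firmer grip.

>>> drive_tool(motion="0 0 3 0; 0 0 3 0; 0 0 3 0; 0 0 3 0; 0 0 0 0", squeeze=58)

```text
time: 14.48
eef_pos: [367.0, 288.3, 150.4]
tcp_rot: [0.127, 0.992, 0.0, 0.0]
force: [-0.5, -1.5, 5.8]
opening: 39.4
finger_force: 58.0
```

>>> drive_tool(motion="0 0 3 0; 0 0 3 0; 0 0 2 0; 0 0 1 0; 0 0 0 0")

```text
time: 15.1
eef_pos: [367.3, 288.5, 142.3]
tcp_rot: [0.127, 0.992, 0.001, 0.001]
force: [-2.7, -3.0, 11.4]
opening: 39.6
finger_force: 58.0
```

>>> drive_tool(motion="0 0 0 8; 0 0 0 8; 0 0 0 8; 0 0 0 8; 0 0 0 0")

```text
time: 15.72
eef_pos: [367.3, 288.8, 142.4]
tcp_rot: [0.397, 0.918, 0.001, 0.0]
force: [-2.3, -2.8, 10.9]
opening: 39.3
finger_force: 58.0
```

```bash
cat > st.py <<'E'
from h import *
s=telemetry.get_state();q=s["tcp_rot"];print(s["force"],s["eef_pos"],"tau",s["wrist_torque"],"yaw",np.degrees(np.arctan2(2*q[1]**2-1,2*q[0]*q[1])),s["q"][6])
E
python3 st.py
```

```text
[-2.25631043 -2.83600195 10.94095642] [367.32511922 288.7964535  142.39763184] tau [-0.65376569  0.59313664 -0.12661783] yaw 43.241915061796625 -0.006860634982466314
```

>>> drive_tool(motion="0 0 0 7; 0 0 0 7; 0 0 0 4; 0 0 0 0")

```text
time: 16.23
eef_pos: [367.4, 288.9, 142.5]
tcp_rot: [0.535, 0.845, 0.001, 0.0]
force: [-2.0, -1.5, 11.2]
opening: 39.0
finger_force: 58.0
```

```bash
python3 st.py
```

```text
[-2.04457154 -1.49479294 11.2334296 ] [367.43289412 288.88743609 142.48163935] tau [-0.60994143  0.44796518  0.04008754] yaw 25.30266945970565 -0.3199211376696306
```

>>> drive_tool(motion="0 0 0 4; 0 0 0 4; 0 0 0 0")

```text
time: 16.6
eef_pos: [367.5, 289.0, 142.5]
tcp_rot: [0.593, 0.805, 0.001, 0.0]
force: [-1.4, -1.4, 11.1]
opening: 39.3
finger_force: 58.0
```

```bash
python3 st.py
```

```text
[-1.35249693 -1.44842286 11.13863629] [367.51696854 288.98587627 142.5117282 ] tau [-0.5049569   0.44794336 -0.02505522] yaw 17.30635044610981 -0.459472831514648
```

>>> drive_tool(motion="0 0 0 4; 0 0 0 4; 0 0 0 0")

```text
time: 16.98
eef_pos: [367.3, 288.9, 142.5]
tcp_rot: [0.647, 0.762, 0.001, 0.0]
force: [-1.7, -3.1, 11.3]
opening: 39.5
finger_force: 58.0
```

```bash
python3 st.py
```

```text
[-1.72658142 -3.11897174 11.3197385 ] [367.3370865  288.87858106 142.52233848] tau [-0.77779283  0.61825862  0.57460492] yaw 9.366528865318314 -0.5984489539511498
```

>>> drive_tool(motion="0 0 0 3; 0 0 0 0")

```text
time: 17.23
eef_pos: [367.2, 288.9, 142.5]
tcp_rot: [0.666, 0.746, 0.001, 0.0]
force: [-3.3, -3.2, 12.5]
opening: 40.0
finger_force: 58.0
```

```bash
python3 st.py
```

```text
[-3.28635753 -3.18370778 12.4633155 ] [367.18980323 288.90055953 142.53447285] tau [-0.94220578  0.73351162  1.38100264] yaw 6.462750482290069 -0.6497660893297628
```

Torque has risen to 1.4 N m, so this is the firm stop. I'll let it spring up, then open the jaws.

>>> drive_tool(motion="0 0 -3 -1; 0 0 -3 -1; 0 0 -3 0; 0 0 -1 0; 0 0 0 0")

```text
time: 17.85
eef_pos: [366.3, 287.9, 150.9]
tcp_rot: [0.654, 0.757, -0.001, -0.0]
force: [-0.3, 0.6, -17.3]
opening: 39.3
finger_force: 58.0
```

```bash
python3 st.py
```

```text
[ -0.25859712   0.57958003 -17.28783151] [366.32186708 287.92597295 150.90722597] tau [-0.03837606 -0.16776295  0.62795371] yaw 8.36303027378611 -0.6167953387607237
```

It resists upward pull with 17 N at foot height ≈ 71 mm, so it is locked. I'll relax and release.

>>> drive_tool(motion="0 0 1.5 0; 0 0 0 0; 0 0 0 0; 0 0 0 0; 0 0 0 0", jaw=1)

```text
time: 18.48
eef_pos: [366.9, 288.3, 149.9]
tcp_rot: [0.654, 0.757, 0.0, -0.0]
force: [-0.2, 0.2, 0.1]
opening: 81.2
finger_force: 0.0
```

>>> drive_tool(motion="0 0 0 0; 0 0 0 0; 0 0 0 0; 0 0 0 0; 0 0 0 0")

```text
time: 19.1
eef_pos: [366.8, 288.2, 149.7]
tcp_rot: [0.654, 0.757, 0.0, -0.0]
force: [0.3, -0.1, 0.2]
opening: 87.0
finger_force: 0.0
```

>>> drive_tool(motion="0 0 -20 0; 0 0 -40 0; 0 0 -50 0; 0 0 0 0; 0 0 0 0")

```text
time: 19.73
eef_pos: [366.6, 288.1, 259.0]
tcp_rot: [0.654, 0.757, -0.0, -0.0]
force: [-0.1, -0.2, -1.1]
opening: 87.2
finger_force: 0.0
```

```bash
python3 - <<'E'
from h import *
for n in("side","top"):
    c=capture(n);C=cloud(c).reshape(-1,3);save("f"+n+".png",c["img"])
    d=np.hypot(*(C[:,:2]-[366,288.5]).T);X=C[(d<35)&(C[:,2]>150)&(C[:,2]<205)];T=X[X[:,2]>180]
    print(n,len(X),len(T),np.percentile(T[:,2],[10,50,90,99]) if len(T) else 0,T.mean(0) if len(T) else 0, cv2.minEnclosingCircle(T[:,:2].astype(np.float32)) if len(T) else 0)
I=(255*(cv2.cvtColor(cv2.imread("pics/fside.png"),cv2.COLOR_BGR2RGB)[60:310,160:410]/255.)**.5).astype(np.uint8);save("fz.png",cv2.resize(I,None,fx=2.4,fy=2.4,interpolation=cv2.INTER_CUBIC))
E
python3 st.py
```

```text
side 777 369 [183.27520219 188.04737721 189.21859212 190.22730115] [369.64230159 292.61138228 187.07494806] ((367.6554870605469, 288.7496643066406), 21.609201431274414)
top 0 0 0 0 0
[-0.4977322   0.44843788 -0.5999689 ] [366.30776194 287.79347617 258.33384913] tau [-0.03301608  0.05998826 -0.00710191] yaw 8.369699486841986 -0.624903296887524
```

View pics/fz.png

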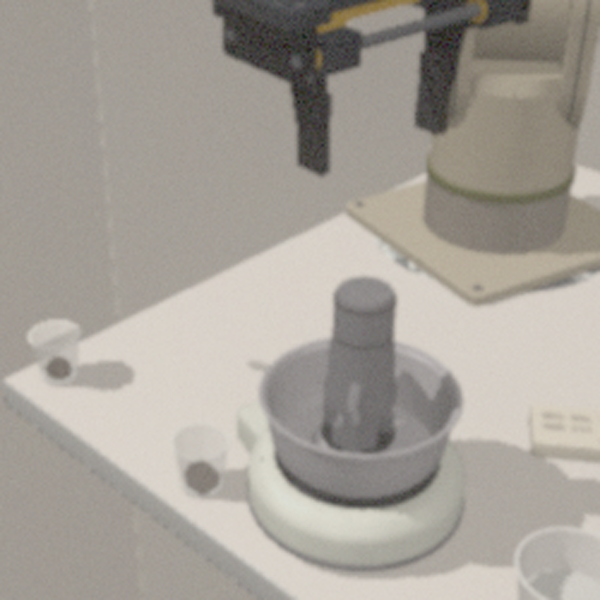

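The paddle stands upright on the post with its hub top at (365,295). That measures about 188 mm high against 187 expected when locked. Both cups are in place and the gripper is clear.

```bash
python3 -c "
from rig import bot; print(bot.finish_job())"
```

```text
the job is handed in; nothing more can be done
None
```

The paddle is locked upright on the post: it held against a 17 N upward pull before I let it go. Both cups are where they stood, and I handed the job in at about 20 s.

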